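# Find the rocking corner of the glass stand and weigh it down

### The job

The square glass top of the little plant stand rocks, because the glue under one of its four corner pads has let go. Press gently on its corners in turn with the closed fingertips to find the one that gives, pressing that corner down again last to make sure; then set the steel weight down gently, standing upright on that corner, so that it holds the corner fully down while the glue sets. Leave the glass lying on its four pads and do not disturb the other things on the desk.

Things in the scene. Friction and masses are not known exactly. Their poses are not given: they have to be found in the camera images.
- glass_top (a point): Centre of the upper face of the loose square sheet of teal glass, 160 x 160 x 8 mm, 0.5 kg; x and y run parallel to its edges, z up. It lies level, upper face 34 mm above the desk, on four like-looking black rubber pads, one by each corner, centred 62 mm from its middle along both x and y. It can crack: more than 20 N from the fingers is too much.
- base_top (a point): Centre of the upper face of the square aluminium base plate (190 x 190 x 10 mm, fixed to the desk), right below the glass and parallel to it. It carries the four round pads, 17 mm across, 16 mm high. Three pads are firm (they yield under 1.5 mm at 8 N); one, at an unknown corner, is loose.
- loose_pad (a joint): How far the loose pad is squeezed, in m: 0 at rest, 0.0045 down on its stop; it does not tell which corner. Pressed right over the pad with more than about 4 N, that corner sinks 4.5 mm, the opposite one lifts, and it springs back when let go. At rest all corners are level.
- weight_mid (a point): Centre (half-way up, 25 mm above its foot) of the plain solid steel cylinder used as the weight: 48 mm in diameter, 50 mm tall, about 0.7 kg, standing upright on the desk to the right (-y) of the glass; z is its axis, up. With its axis within about 15 mm of the loose pad's centre it holds that corner fully down.
- cactus: Bystander: small cactus in a round concrete pot, 70 mm across, 106 mm tall; origin at the centre of its foot.
- stylus: Bystander: silver aluminium stylus, 139 x 9 x 9 mm, lying along its x axis; origin under its middle.
- coaster: Bystander: round teal glass coaster, 90 mm across, 6 mm thick; origin at the centre of its underside.
- tray: Bystander: flat round wooden tray, 156 mm across, 6 mm thick, with three erasers on it; origin at the centre of its underside.
- mug: Bystander: white mug, 78 mm across, 90 mm tall; origin at the centre of its foot.
- eraser0: Bystander: rubber eraser about 45 x 20 x 12 mm lying on the tray; origin at the centre of its underside.
- eraser1: Bystander: rubber eraser about 40 x 18 x 11 mm lying on the tray; origin at the centre of its underside.
- eraser2: Bystander: rubber eraser about 50 x 22 x 12 mm lying on the tray; origin at the centre of its underside.
- glass: The same sheet of glass, origin at the centre of its underside.
- weight: The same weight, origin at the centre of its foot.
Not all that is in view belongs to the job. Leave any pink look-alike of the glass alone.

How it is judged (in metres and radians):
On the way, in this order (a step that is already met when the one before it is completed fails the run):
1. a firm corner of the glass has been pressed with the fingertips (over 4.5 N) and did not give (contact force between the fingers and glass above 4.5 N and value of joint loose_pad below 0.001 m and contact force between the fingers and weight below 0.1 N), for 0.15 s.
2. the rocking corner has been pressed down with the fingertips to at least 3.5 mm (contact force between the fingers and glass above 2 N and value of joint loose_pad above 0.0035 m and contact force between weight and glass below 0.1 N), for 0.15 s.
At the end, for the whole second after the job is handed in: The weight stands upright (within 0.12 rad) and at rest on the glass, released, and its load holds the loose pad down by at least 3.5 of its 4.5 mm; the glass still lies on its pads, within 12 mm and 0.12 rad of its place over the base plate (value of joint loose_pad above 0.0035 m and contact force between weight and glass above 4 N and angle between weight_mid's own z axis and vertical below 0.12 rad and linear speed of weight below 0.01 m/s and height (world z) of weight_mid above 0.045 m and horizontal distance between glass_top and base_top below 0.012 m and angle between the x axis of glass_top and the x axis of base_top, either way round below 0.12 rad and angle between glass_top's own z axis and vertical below 0.09 rad); the robot touches nothing.
It fails at once if the glass is pressed by the fingers with more than 20 N (contact force between the fingers and glass above 20 N).
It fails at once if the weight is dropped or rammed onto the glass (over 30 N) (contact force between weight and glass above 30 N).
It fails at once if a bystander is moved by more than 25 mm (distance of any of cactus, stylus, coaster, tray, mug, eraser0, eraser1, eraser2 from where it was at the start of the episode above 0.025 m).
It also fails if it takes over 69 s, if anything falls off the work surface, if the arm or the gripper's body presses on something with over 40 N, if the wrist force passes 120 N, or if a joint passes its speed limit or range.

### The arm

A 7-joint arm with a two-finger parallel gripper is mounted at the origin on the work surface. World frame = base frame: x ahead of the robot, y to its left, z up, the work surface at z = 0. Lengths are in mm, angles in rad, forces in N, time in s.
With the tool pointing down it reaches from about 425 to 875 mm from the base axis. Payload 8.4 kg.
Tool frame: the origin (TCP) lies between the finger pads; the fingertips stand 14 mm ahead of it and the grasp point (between the pads) lies 5 mm behind it (tips_ahead is the distance from the TCP to the fingertips, in mm); x points along the fingers, y is the direction in which the jaws open and shut, and the axes are right-handed (so a half turn about x gives the same grasp; the last joint's range is limited). The gripper opens to 85 mm and grips with 20 to 120 N. Pads are 22 mm wide; open, the fingers measure 114 mm over their backs; the gripper's body (76 mm by 85 mm) begins 54 mm behind the grasp point. The pads swing forward as they close: fully open they stand 13 mm farther back than shut.
Start: joints at [1.165, 0.333, 0.04, 1.465, -0.013, 1.343, -0.059], TCP at [196.284, -619.627, 245.308] pointing down, gripper open.
Joint ranges: [-2.58, 2.58], [-0.38, 2.09], [-1.3, 1.39], [0.25, 2.4], [-1.5, 4.64], [0.08, 2.09], [-2.65, 2.65]. Speed limits (rad/s): [2.22, 2.22, 2.79, 2.79, 3.14, 3.14, 3.14].

### API

Orientations are given as a unit quaternion [x, y, z, w].
In Python, from bench import read_state, capture, sign_off, recognise, tips_ahead gives the robot as it stands.
- The arm moves only by the shell command python3 -m jog 'ROWS' [OPENING] [FORCE]. ROWS is JSON, a list that holds one entry, the list of rows, each a list of 4 numbers: the shift along the tool's x, y, z scaled (see below), then the turn about the tool's x scaled (see below). A call has 1 to 10 rows; each row shifts and turns the commanded pose from where the row before left it, along the tool's axes as they then stand; what a row does not reach is not made up. The controller multiplies each number of a shift by 0.75 m and each number of a turn by 60 degrees. A row lasts 1/8 s, in which the tool goes at most 62.5 mm and 10.7 degrees, less where a joint would pass 70% of its speed; a pose out of reach is approached as far as the arm can. A call with a number of a shift or a turn outside -1 to 1 is refused whole. A call with a gripper value outside its range is refused whole. OPENING is the opening, from -1 (shut) to 1 (fully open), set as the call begins (- or left out, the last holds). The fingers move at their own pace and stop on an object; FORCE is the grip in N (left out, the last holds). Time passes only in rows, so rows that do not move let the fingers close. It gives the time, the measured TCP pose, the force and the opening at its end, in the units of the state.
- read_state(): the state, without advancing time (a new reading comes with each control period).
- capture(name): name is "side" or "top"; returns a dict with "color" (400x640x3 uint8, red, green, blue), "range_z" (400x640 float32, mm along the optical axis (not along the pixel's ray), 0 where there is no reading), "fovy" (degrees; the focal length in pixels is half the picture's height over the tangent of half this angle, whatever the lens; pixels are square), "cx", "cy" (the principal point, pixels), "distortion" ([k1, k2, p1, p2, k3] as OpenCV has them; the pictures are not rectified), "rvec" (rotation vector, rad) and "tvec" (3), from world to camera coordinates, as OpenCV has them. Camera axes: x right, y down, z forward; pixel columns grow to the right and rows downward; lengths in mm; the calibration is good to about 2 mm. A picture is of the moment at which its call begins.
- sign_off(): hands the job in, once; it reports no verdict.
Trained networks look in the newest picture that a camera, given by its name, has taken for a name from the list of things; names that differ only in an ending like _2 or _b are one class to them, and where a whole thing is asked for, a point or a joint stands for the part that bears it (a point fixed in the world has none). Each returns a list of dicts, best first, with "confidence" (0 to 1); they miss things now and then, are a little off and sometimes report something else, mostly with a low value. They report only what shows in the picture. A call takes as long as a camera call. They do not tell look-alikes from the thing itself.
- recognise(label, camera): "location" ([x, y, z] in mm, in the coordinates of the camera as it stood for that picture, good to about 4 mm: the middle of the surface that is visible of it).
The state is a dict: "time_s": time; "qpos": joint angles; "joint_vel": joint speeds; "joint_efforts": joint torques, N m; "eef_pos": TCP position; "tcp_rot": TCP orientation; "contact_force": force on the tool from outside, world axes, zero at the start; "torque": the same for the moment, N m; "finger_gap": opening from 0.0 (shut) to 1.0 (fully open).
Only numpy, scipy, OpenCV 4.12 (cv2) and the standard library are available. Lean on these libraries where they do the work, as an engineer would, in place of code of your own. Each camera call takes 0.05 s, during which the arm holds its last target.

## Working session

There is one attempt and no reset: what is moved stays moved. The work goes in short steps, Python scripts to look and compute and a shell command to move; the robot and the scene stay as the last step left them, time stands still between calls to the robot, and variables do not carry over. Pictures are saved under pics/ and viewed, and the job is handed in when it is done.

```bash
mkdir -p pics; ls
cat > h.py <<'E'
import numpy as np, cv2, json
from bench import read_state, capture, sign_off, recognise, tips_ahead
def cam(c):
    f=200/np.tan(np.radians(c['fovy'])/2)
    K=np.array([[f,0,c['cx']],[0,f,c['cy']],[0,0,1]])
    R=cv2.Rodrigues(np.array(c['rvec'],float))[0]
    return K,np.array(c['distortion'],float),R,np.array(c['tvec'],float).ravel()
def pix_depth(c,u,v,z=None):
    K,d,R,t=cam(c)
    n=cv2.undistortPoints(np.array([[[u,v]]],float),K,d)[0,0]
    if z is None: z=c['range_z'][int(round(v)),int(round(u))]
    return R.T@(np.array([n[0]*z,n[1]*z,z])-t)
def pix_plane(c,u,v,zw):
    K,d,R,t=cam(c)
    n=cv2.undistortPoints(np.array([[[u,v]]],float),K,d)[0,0]
    r=R.T@np.array([n[0],n[1],1]); o=-R.T@t
    return o+r*(zw-o[2])/r[2]
def proj(c,p):
    K,d,R,t=cam(c)
    return cv2.projectPoints(np.array([p],float),np.array(c['rvec'],float),t,K,d)[0].reshape(-1,2)
def c2w(c,p):
    K,d,R,t=cam(c); return R.T@(np.array(p)-t)
E
python3 - <<'E'
from h import *
for n in("top","side"):
    c=capture(n); np.save(f'pics/{n}0.npy',c,allow_pickle=True)
    cv2.imwrite(f'pics/{n}0.png',c['color'][:,:,::-1])
    print(n,c['fovy'],c['cx'],c['cy'],c['distortion'],-cam(c)[2].T@cam(c)[3])
    for l in ("glass_top","base_top","weight_mid","cactus","stylus","coaster","tray","mug"):
        print(l,[(np.round(c2w(c,r['location'])).tolist(),round(r['confidence'],2)) for r in recognise(l,n)][:3])
s=read_state(); print(s); print(tips_ahead)
E
```

```text
pics
top 53.852944449686014 322.0217534984865 198.15896407608494 [0.00517988 0.         0.         0.         0.        ] [ 364.09120053   69.27305302 1239.80217387]
glass_top [([317.0, 181.0, 14.0], 0.98), ([547.0, 2.0, 37.0], 0.75)]
base_top [([521.0, 9.0, 12.0], 0.56)]
weight_mid [([519.0, -340.0, 54.0], 0.78), ([696.0, -263.0, 12.0], 0.27)]
cactus [([769.0, 150.0, 60.0], 0.61)]
stylus [([514.0, -340.0, 48.0], 0.16)]
coaster [([365.0, -144.0, 11.0], 0.9)]
tray [([464.0, 432.0, 9.0], 0.6)]
mug [([634.0, 410.0, 46.0], 0.72)]
side 49.70079181964558 312.61016098912387 198.2849345117759 [-0.01754682  0.          0.          0.          0.        ] [505.64576762 784.6608403  876.53881689]
glass_top [([549.0, 16.0, 32.0], 0.74)]
base_top [([540.0, 80.0, 8.0], 0.87)]
weight_mid [([520.0, -332.0, 40.0], 0.56)]
cactus [([772.0, 174.0, 58.0], 0.92), ([548.0, 16.0, 32.0], 0.27)]
stylus [([700.0, -262.0, 9.0], 0.45)]
coaster [([375.0, -141.0, 7.0], 0.69), ([550.0, 11.0, 31.0], 0.44)]
tray [([470.0, 440.0, 4.0], 0.9)]
mug [([639.0, 400.0, 50.0], 0.96)]
{'time_s': 0.9, 'qpos': array([ 1.16478272,  0.3331641 ,  0.03991521,  1.46537406, -0.01338433,
        1.34329789, -0.05851229]), 'joint_vel': array([ 2.36102979e-04,  1.42555560e-04, -4.73048001e-04, -9.53818204e-05,
       -5.57228500e-04, -5.68321829e-04,  1.09907073e-03]), 'joint_efforts': array([-5.11876387e-04, -6.58288908e+01,  1.36246372e+00, -4.05816114e+01,
        1.66220439e-02,  3.00790685e-03, -8.46564120e-06]), 'eef_pos': array([ 196.28555348, -619.64043179,  245.34403556]), 'tcp_rot': array([-0.69880342, -0.10802277,  0.69880772, -0.10803996]), 'contact_force': array([-0.75894472, -0.16398725,  0.05832574]), 'torque': array([ 0.04611629, -0.00371119,  0.009081  ]), 'finger_gap': 1.0034478758244105}
14.0
```

View pics/top0.png

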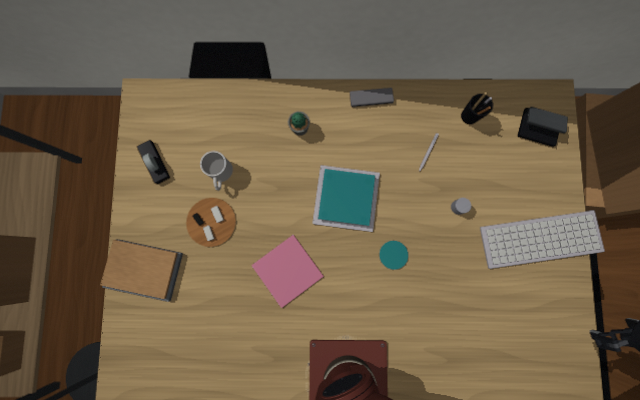

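View pics/side0.png

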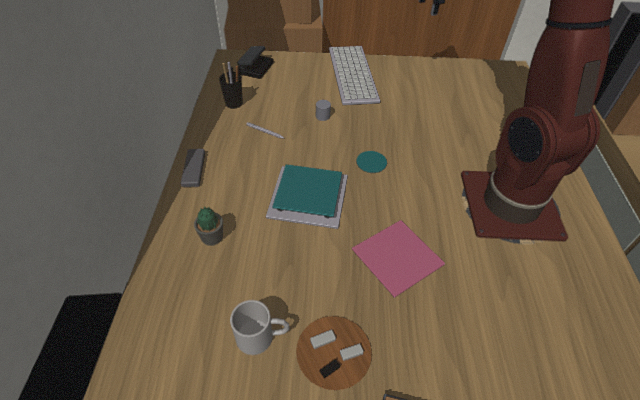

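The top view shows the teal glass on the aluminium base at about (347,198). The pink look-alike is at (288,271) and isn't the one. The weight is the grey cylinder at (461,206), and the coaster is at (394,255). Next I'll measure the glass and the weight.

Run:
```python
from h import *
for n,roi in(("top",(300,400,150,240)),("side",(262,352,155,225))):
    c=np.load(f'pics/{n}0.npy',allow_pickle=True).item()
    im=c['color'].astype(int); m=((im[:,:,1]-im[:,:,0])>35)
    mm=np.zeros_like(m); u0,u1,v0,v1=roi; mm[v0:v1,u0:u1]=m[v0:v1,u0:u1]
    m8=cv2.morphologyEx(mm.astype(np.uint8),cv2.MORPH_OPEN,np.ones((3,3)))
    cs,_=cv2.findContours(m8,cv2.RETR_EXTERNAL,cv2.CHAIN_APPROX_NONE); k=max(cs,key=cv2.contourArea).reshape(-1,2)
    P=np.array([pix_plane(c,u,v,34)[:2] for u,v in k],np.float32)
    print(n,'glass',cv2.minAreaRect(P), 'depth z',pix_depth(c,*k.mean(0)))
    # full base+glass, via brightness/height
    vv,uu=np.mgrid[0:400,0:640]
    ob=[]
    for cen in ([(461,206)] if n=='top' else [(323,111)]):
        for v in range(cen[1]-16,cen[1]+17):
            for u in range(cen[0]-16,cen[0]+17):
                z=c['range_z'][v,u]
                if z>0:
                    p=pix_depth(c,u,v); 
                    if p[2]>40: ob.append(p)
    ob=np.array(ob); print('weight top',len(ob),np.median(ob,0),ob.min(0),ob.max(0), cv2.minEnclosingCircle(ob[:,:2].astype(np.float32)))
c=np.load('pics/top0.npy',allow_pickle=True).item()
a=c['color'][150:240,300:500,::-1]; cv2.imwrite('pics/crop.png',cv2.resize(a,None,fx=4,fy=4,interpolation=cv2.INTER_CUBIC))
c=np.load('pics/side0.npy',allow_pickle=True).item()
a=c['color'][90:230,250,::-1] ; a=c['color'][85:235,240:400,::-1]; cv2.imwrite('pics/crops.png',cv2.resize(a,None,fx=4,fy=4,interpolation=cv2.INTER_CUBIC))
```

```text
top glass ((545.079345703125, 4.2992401123046875), (157.51193237304688, 158.0913543701172), 82.6112060546875) depth z [544.46902153   4.4863503   34.56869685]
weight top 202 [ 516.72558002 -347.64615302   49.75686414] [ 494.05022538 -373.10429657   41.01720234] [ 540.08397351 -325.51637172   55.65019357] ((517.2357177734375, -349.1355895996094), 24.035369873046875)
side glass ((547.6327514648438, 7.393638610839844), (159.479736328125, 157.26260375976562), 82.76567840576172) depth z [546.68458696  12.46413371  33.15007495]
weight top 139 [ 520.51898718 -340.93559839   48.89455986] [ 497.76566409 -369.62769608   40.09728411] [ 542.64982176 -321.04796868   53.03179735] ((522.8142700195312, -346.8564758300781), 26.193923950195312)
```

View pics/crop.png

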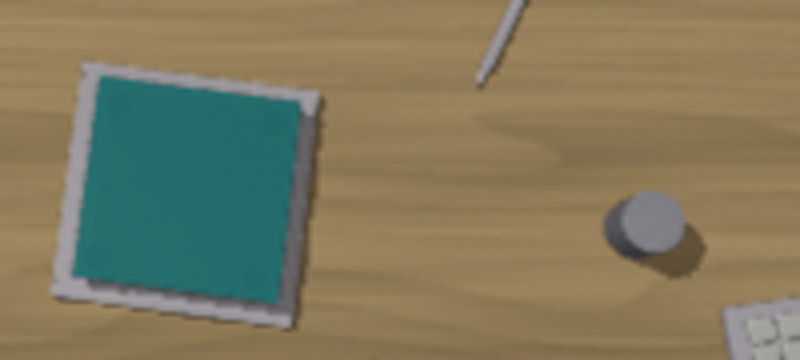

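View pics/crops.png

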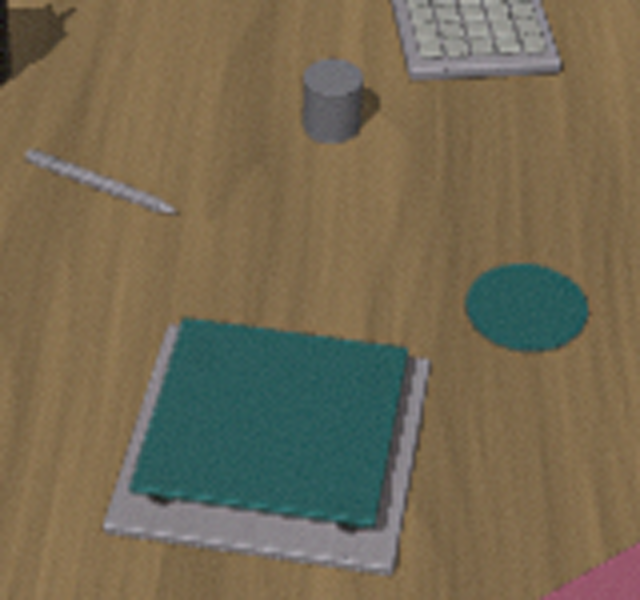

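```bash
cat >> h.py <<'E'
from scipy.spatial.transform import Rotation as Ro
def to(x,y,z,s=None):
    s=s or read_state(); R=Ro.from_quat(s['tcp_rot']).as_matrix()
    d=R.T@(np.array([x,y,z])-s['eef_pos']); u=d/750
    print('pos',s['eef_pos'].round(1),'F',s['contact_force'].round(2),'t',s['time_s'],'shift units',u.round(4),'rows>=',np.linalg.norm(d)/62.5)
E
python3 - <<'E'
from h import *
s=read_state(); print(Ro.from_quat(s['tcp_rot']).as_matrix().round(3))
to(476.5,-48,120)
E
```

```text
[[-0.     0.302 -0.953]
 [-0.    -0.953 -0.302]
 [-1.     0.     0.   ]]
pos [ 196.3 -619.6  245.3] F [-0.76 -0.16  0.06] t 0.9 shift units [ 0.1671 -0.6138 -0.5863] rows>= 10.381571938523296
```

```bash
python3 -m jog '[[[0,-0.055,-0.0525,0],[0,-0.055,-0.0525,0],[0,-0.055,-0.0525,0],[0,-0.055,-0.0525,0],[0,-0.055,-0.0525,0],[0,-0.055,-0.0525,0],[0,-0.055,-0.0525,0],[0,-0.055,-0.0525,0],[0,-0.055,-0.0525,0],[0,-0.055,-0.0525,0]]]' -1 40
python3 -c "
from h import *
to(476.5,-48,70)"
```

```text
time_s: 2.15
eef_pos: [447.7, -105.8, 245.7]
tcp_rot: [0.699, 0.108, -0.699, 0.108]
contact_force: [1.4, -0.7, 0.8]
finger_gap: -0.001
pos [ 447.7 -105.8  245.7] F [ 1.39 -0.73  0.76] t 2.15 shift units [ 0.2343 -0.0621 -0.0597] rows>= 2.995556282483754
```

```bash
python3 -m jog '[[[0.0,-0.031,-0.03,0],[0.0,-0.031,-0.03,0],[0.075,0,0,0],[0.075,0,0,0],[0.075,0,0,0],[0.009,0,0,0],[0,0,0,0],[0,0,0,0]]]' -1
python3 -c "
from h import *
to(476.5,-48,48)"
```

```text
time_s: 3.15
eef_pos: [477.7, -49.7, 72.2]
tcp_rot: [0.7, 0.108, -0.698, 0.108]
contact_force: [-0.3, -1.0, 0.5]
finger_gap: 0.001
pos [477.7 -49.7  72.2] F [-0.35 -0.97  0.5 ] t 3.15 shift units [ 0.0322 -0.0027  0.0009] rows>= 0.38818406624602525
```

```bash
python3 -m jog '[[[0.014,-0.0027,0.001,0],[0.013,0,0,0],[0,0,0,0],[0,0,0,0]]]' -1
python3 -m jog '[[[0.0013,0,0,0],[0,0,0,0]]]' -1
python3 -m jog '[[[0.0013,0,0,0],[0,0,0,0]]]' -1
python3 -m jog '[[[0.0013,0,0,0],[0,0,0,0]]]' -1
```

```text
time_s: 3.65
eef_pos: [474.6, -47.8, 49.5]
tcp_rot: [-0.699, -0.108, 0.699, -0.108]
contact_force: [0.9, -0.3, -0.0]
finger_gap: 0.0
time_s: 3.9
eef_pos: [474.7, -47.9, 48.7]
tcp_rot: [0.699, 0.108, -0.699, 0.108]
contact_force: [0.8, 0.1, 0.1]
finger_gap: -0.003
time_s: 4.15
eef_pos: [474.8, -47.9, 47.9]
tcp_rot: [0.699, 0.108, -0.699, 0.108]
contact_force: [-1.4, 0.3, 4.2]
finger_gap: 0.001
time_s: 4.4
eef_pos: [474.8, -47.9, 47.3]
tcp_rot: [0.699, 0.108, -0.699, 0.108]
contact_force: [-4.6, -0.1, 10.2]
finger_gap: 0.007
```

```bash
python3 -m jog '[[[-0.0003,0,0,0],[0,0,0,0]]]' -1
python3 -m jog '[[[-0.03,0,0,0],[0,0,0,0],[0,0,0,0]]]' -1
python3 -c "
from h import *
to(599.5,-64,70)"
```

```text
time_s: 4.65
eef_pos: [474.8, -47.9, 47.5]
tcp_rot: [0.699, 0.108, -0.699, 0.108]
contact_force: [-3.5, -0.4, 9.7]
finger_gap: -0.005
time_s: 5.03
eef_pos: [474.4, -48.0, 69.0]
tcp_rot: [-0.699, -0.108, 0.699, -0.108]
contact_force: [-0.0, -0.2, 0.1]
finger_gap: -0.002
pos [474.4 -48.   69. ] F [-0.03 -0.24  0.15] t 5.025 shift units [-0.0014  0.0707 -0.1526] rows>= 2.0179590893304633
```

Corner (-x,-y) is firm: about 10 N for 0.5 s with almost no yield. Next is (+x,-y).

```bash
python3 -m jog '[[[0,0.0236,-0.051,0],[0,0.0236,-0.051,0],[0,0.0236,-0.051,0],[0.025,0,0,0],[0,0,0,0],[0,0,0,0]]]' -1
python3 -c "
from h import *
to(599.5,-64,48)"
```

```text
time_s: 5.78
eef_pos: [598.8, -63.6, 50.3]
tcp_rot: [-0.698, -0.108, 0.699, -0.108]
contact_force: [-0.4, 0.2, -0.1]
finger_gap: -0.0
pos [598.8 -63.6  50.3] F [-0.42  0.19 -0.13] t 5.775 shift units [ 0.0031  0.0008 -0.0008] rows>= 0.03891853108804382
```

```bash
python3 -m jog '[[[0.0025,0,0,0],[0,0,0,0]]]' -1
python3 -m jog '[[[0.001,0,0,0],[0,0,0,0]]]' -1
python3 -m jog '[[[0.0008,0,0,0],[0,0,0,0]]]' -1
```

```text
time_s: 6.02
eef_pos: [599.6, -63.9, 48.9]
tcp_rot: [-0.699, -0.108, 0.699, -0.108]
contact_force: [-0.4, -0.4, 0.1]
finger_gap: 0.002
time_s: 6.28
eef_pos: [600.0, -63.9, 48.2]
tcp_rot: [-0.699, -0.108, 0.699, -0.108]
contact_force: [0.5, 0.3, 3.2]
finger_gap: -0.0
time_s: 6.52
eef_pos: [600.0, -63.9, 47.6]
tcp_rot: [-0.699, -0.108, 0.699, -0.108]
contact_force: [-1.5, 0.2, 4.8]
finger_gap: -0.002
```

```bash
python3 -m jog '[[[0.0008,0,0,0],[0,0,0,0]]]' -1
```

```text
time_s: 6.78
eef_pos: [600.1, -64.0, 46.9]
tcp_rot: [0.699, 0.108, -0.699, 0.108]
contact_force: [-1.7, -0.7, 4.3]
finger_gap: 0.0
```

```bash
python3 -m jog '[[[0.0013,0,0,0],[0,0,0,0]]]' -1
python3 -m jog '[[[0.0013,0,0,0],[0,0,0,0]]]' -1
```

```text
time_s: 7.02
eef_pos: [600.1, -64.0, 45.8]
tcp_rot: [0.699, 0.108, -0.699, 0.108]
contact_force: [-1.9, -1.4, 5.0]
finger_gap: 0.002
time_s: 7.28
eef_pos: [600.2, -64.0, 44.9]
tcp_rot: [0.699, 0.108, -0.699, 0.108]
contact_force: [-1.4, -2.0, 4.7]
finger_gap: 0.0
```

```bash
python3 -m jog '[[[0.0013,0,0,0],[0,0,0,0]]]' -1
python3 -m jog '[[[0.0008,0,0,0],[0,0,0,0]]]' -1
python3 -c "
from h import *
c=capture('side'); a=c['color'][85:235,240:400,::-1]; cv2.imwrite('pics/press.png',cv2.resize(a,None,fx=4,fy=4,interpolation=cv2.INTER_CUBIC))"
```

```text
time_s: 7.52
eef_pos: [600.3, -64.1, 44.2]
tcp_rot: [0.699, 0.108, -0.699, 0.108]
contact_force: [-0.9, -1.6, 6.6]
finger_gap: 0.002
time_s: 7.78
eef_pos: [600.3, -64.1, 44.0]
tcp_rot: [0.699, 0.108, -0.699, 0.108]
contact_force: [-3.5, -2.1, 11.9]
finger_gap: 0.001
```

View pics/press.png

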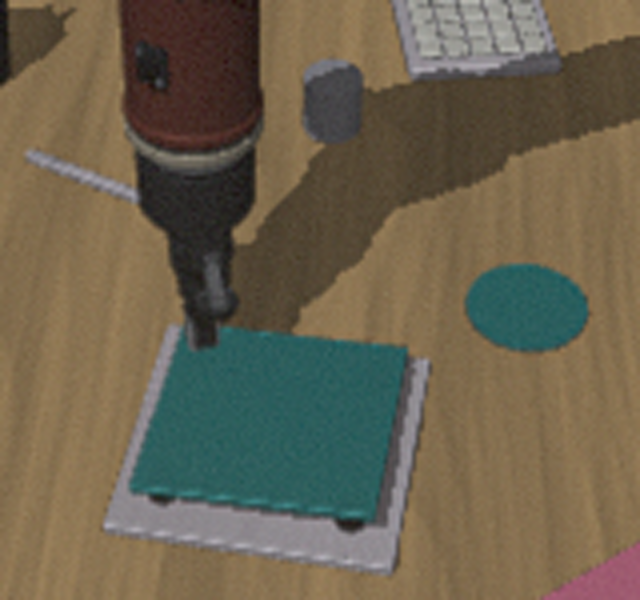

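The crop shows the fingertips on the corner at about (205,340). The corner sank about 4.3 mm at roughly 4.7 N, then met its stop, so this is the loose one. I'll let go and press it again to make sure.

```bash
python3 -m jog '[[[-0.010,0,0,0],[0,0,0,0],[0,0,0,0],[0,0,0,0]]]' -1
python3 -m jog '[[[0.0035,0,0,0],[0,0,0,0],[0.0026,0,0,0],[0,0,0,0]]]' -1
python3 -m jog '[[[0.0026,0,0,0],[0,0,0,0],[0.001,0,0,0],[0,0,0,0]]]' -1
```

```text
time_s: 8.32
eef_pos: [599.8, -63.8, 50.3]
tcp_rot: [-0.699, -0.108, 0.699, -0.108]
contact_force: [0.1, -0.3, 0.4]
finger_gap: -0.001
time_s: 8.82
eef_pos: [600.2, -63.9, 46.3]
tcp_rot: [0.699, 0.108, -0.699, 0.108]
contact_force: [-0.9, 1.7, 3.6]
finger_gap: 0.002
time_s: 9.32
eef_pos: [600.4, -64.0, 44.1]
tcp_rot: [0.699, 0.108, -0.699, 0.108]
contact_force: [-2.2, -1.5, 8.5]
finger_gap: 0.003
```

Confirmed: it is down on the stop again at 8.5 N. Now I'll lift off and fetch the weight, which averages to about (519.5,-348) over the two cameras.

```bash
python3 -m jog '[[[0,0,0,0],[-0.05,0,0,0],[-0.08,0,0,0],[-0.02,0,0,0],[0,0,0,0]]]' -1
python3 -c "
from h import *
to(519.5,-348,160)"
```

```text
time_s: 9.95
eef_pos: [600.4, -63.9, 156.5]
tcp_rot: [0.699, 0.108, -0.698, 0.108]
contact_force: [-1.2, 0.0, -0.2]
finger_gap: -0.002
pos [600.4 -63.9 156.5] F [-1.2   0.03 -0.19] t 9.95 shift units [-0.0046  0.3286  0.2172] rows>= 4.726899631092059
```

```bash
python3 -m jog '[[[0,0.0657,0.0434,0],[0,0.0657,0.0434,0],[0,0.0657,0.0434,0],[0,0.0657,0.0434,0],[0,0.0657,0.0434,0],[0.05,0,0,0],[0,0,0,0],[0,0,0,0]]]' 1 30
python3 -c "
from h import *
to(519.3,-348,26)
c=capture('side'); cv2.imwrite('pics/pre.png',cv2.resize(c['color'][30:200,200:400,::-1],None,fx=4,fy=3.5))
c=capture('top'); cv2.imwrite('pics/pret.png',cv2.resize(c['color'][150:270,400:530,::-1],None,fx=4,fy=4))"
```

```text
time_s: 10.95
eef_pos: [519.6, -346.5, 118.2]
tcp_rot: [-0.698, -0.109, 0.699, -0.108]
contact_force: [1.1, -0.1, 0.1]
finger_gap: 0.999
pos [ 519.6 -346.5  118.2] F [ 1.14 -0.12  0.09] t 10.95 shift units [0.1229 0.002  0.0009] rows>= 1.4752753525613596
```

View pics/pre.png

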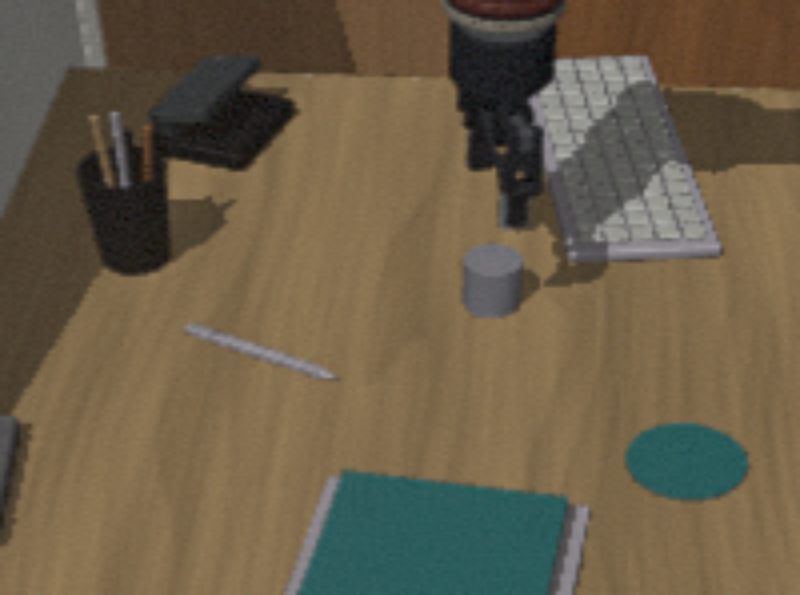

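View pics/pret.png

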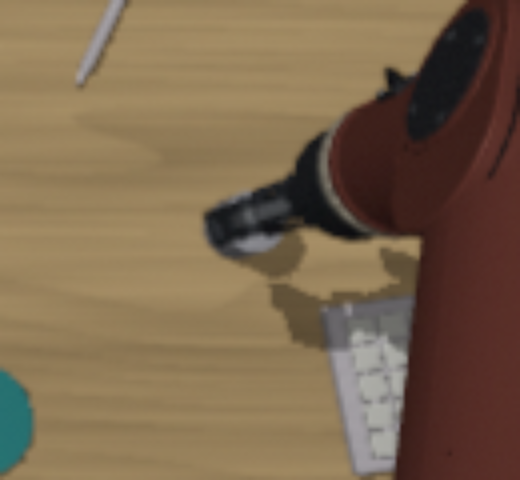

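```bash
python3 -m jog '[[[0.03,0.002,0.001,0],[0.03,0,0,0],[0.03,0,0,0],[0.0329,0,0,0],[0,0,0,0],[0,0,0,0]]]' 1 30
python3 -m jog '[[[0,0,0,0],[0,0,0,0],[0,0,0,0],[0,0,0,0],[0,0,0,0],[0,0,0,0]]]' -1 40
python3 -c "
from h import *
to(519.3,-348,26)"
```

```text
time_s: 11.8
eef_pos: [520.1, -349.6, 27.9]
tcp_rot: [0.699, 0.108, -0.698, 0.109]
contact_force: [0.2, -0.4, 1.3]
finger_gap: 1.003
time_s: 12.55
eef_pos: [519.5, -349.9, 27.4]
tcp_rot: [0.699, 0.108, -0.698, 0.108]
contact_force: [-1.8, 0.3, 6.1]
finger_gap: 0.551
pos [ 519.5 -349.9   27.4] F [-1.85  0.26  6.06] t 12.55 shift units [ 0.0019 -0.0025 -0.0005] rows>= 0.03776157377802549
```

```bash
python3 -m jog '[[[-0.02,0,0,0],[-0.06,0,0,0],[-0.06,0,0,0],[0,0,0,0],[0,0,0,0]]]' - 40
python3 -c "
from h import *
to(599.5,-64,130)
c=capture('side'); cv2.imwrite('pics/lift.png',cv2.resize(c['color'][30:200,200:400,::-1],None,fx=4,fy=3.5))"
```

```text
time_s: 13.18
eef_pos: [518.0, -349.1, 130.1]
tcp_rot: [-0.698, -0.108, 0.699, -0.108]
contact_force: [-0.8, 0.3, -8.0]
finger_gap: 0.55
pos [ 518.  -349.1  130.1] F [-0.77  0.32 -8.03] t 13.175 shift units [ 3.000e-04 -3.296e-01 -2.183e-01] rows>= 4.743736875515487
```

View pics/lift.png

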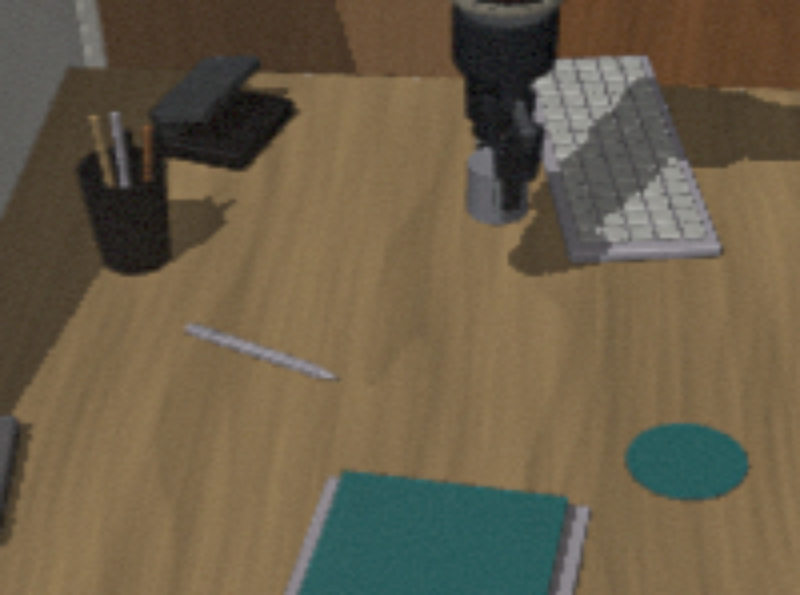

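The weight is lifted upright in the fingers, at about (497,185). Carrying it over slowly.

```bash
python3 -m jog '[[[0,-0.0412,-0.0273,0],[0,-0.0412,-0.0273,0],[0,-0.0412,-0.0273,0],[0,-0.0412,-0.0273,0],[0,-0.0412,-0.0273,0],[0,-0.0412,-0.0273,0],[0,-0.0412,-0.0273,0],[0,-0.0412,-0.0273,0],[0,0,0,0],[0,0,0,0]]]' - 40
python3 -m jog '[[[0.03,0,0,0],[0.03,0,0,0],[0.02,0,0,0],[0,0,0,0],[0,0,0,0]]]' - 40
python3 -c "
from h import *
to(599.5,-64,61.4)
for n,b in(('side',(100,230,240,400)),('top',(130,250,290,450))):
  c=capture(n); cv2.imwrite(f'pics/over_{n}.png',cv2.resize(c['color'][b[0]:b[1],b[2]:b[3],::-1],None,fx=4,fy=4))"
```

```text
time_s: 14.48
eef_pos: [599.5, -64.7, 129.6]
tcp_rot: [-0.698, -0.108, 0.7, -0.108]
contact_force: [-0.4, -0.4, -7.2]
finger_gap: 0.548
time_s: 15.1
eef_pos: [601.0, -64.6, 72.0]
tcp_rot: [0.699, 0.108, -0.698, 0.108]
contact_force: [-0.1, 0.6, -6.1]
finger_gap: 0.548
pos [601.  -64.6  72. ] F [-0.14  0.56 -6.05] t 15.1 shift units [ 0.0142 -0.0014  0.0017] rows>= 0.17199781525235708
```

View pics/over_side.png

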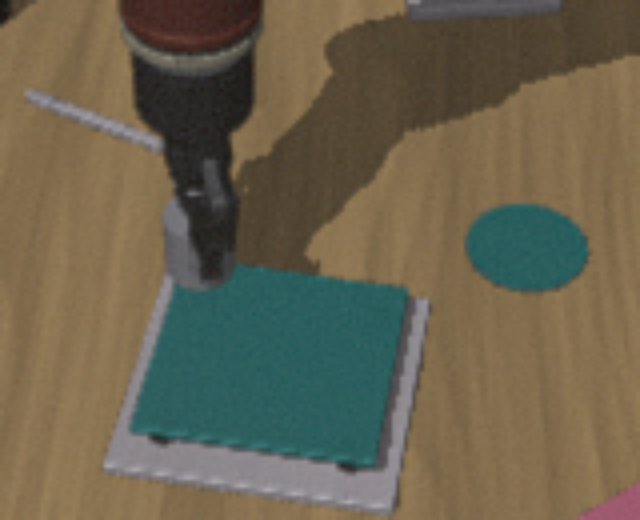

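View pics/over_top.png

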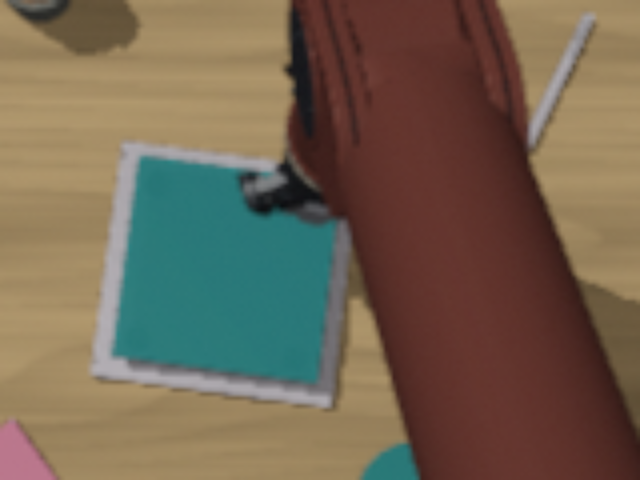

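Run:
```python
from h import *
c=np.load('pics/side0.npy',allow_pickle=True).item()
a=np.linspace(0,2*np.pi,90)
for cx,cy in((600,-64),(605,-70),(595,-60)):
    for z in(44.6,94.6):
        q=np.array([proj(c,(cx+24*np.cos(t),cy+24*np.sin(t),z))[0] for t in a]); q=(q-[240,100])*4
        print(cx,cy,z,'u',q[:,0].min().round(),q[:,0].max().round(),'v',q[:,1].min().round(),q[:,1].max().round())
```

```text
600 -64 44.6 u 167.0 237.0 v 241.0 289.0
600 -64 94.6 u 164.0 236.0 v 187.0 236.0
605 -70 44.6 u 160.0 230.0 v 234.0 283.0
605 -70 94.6 u 157.0 229.0 v 180.0 229.0
595 -60 44.6 u 173.0 243.0 v 245.0 294.0
595 -60 94.6 u 170.0 243.0 v 191.0 240.0
```

The side view puts the weight at u 165–237 with its foot at v≈288. That matches the projection for an axis at (600,-64), so I'll lower it.

```bash
python3 -m jog '[[[0.005,-0.001,0.001,0],[0.005,0,0,0],[0,0,0,0],[0,0,0,0]]]' - 40
python3 -m jog '[[[0.0026,0,0,0],[0,0,0,0]]]' - 40
python3 -m jog '[[[0.0013,0,0,0],[0,0,0,0]]]' - 40
python3 -m jog '[[[0.0013,0,0,0],[0,0,0,0]]]' - 40
```

```text
time_s: 15.7
eef_pos: [599.6, -63.9, 63.8]
tcp_rot: [0.699, 0.108, -0.699, 0.108]
contact_force: [-0.1, -0.3, -5.6]
finger_gap: 0.553
time_s: 15.95
eef_pos: [599.5, -63.9, 61.7]
tcp_rot: [-0.699, -0.108, 0.699, -0.108]
contact_force: [-0.8, -0.3, -7.1]
finger_gap: 0.55
time_s: 16.2
eef_pos: [599.7, -63.9, 61.2]
tcp_rot: [0.699, 0.108, -0.699, 0.108]
contact_force: [-1.7, 0.2, -2.4]
finger_gap: 0.55
time_s: 16.45
eef_pos: [599.8, -64.0, 60.2]
tcp_rot: [0.699, 0.108, -0.699, 0.108]
contact_force: [-1.0, -0.2, -0.6]
finger_gap: 0.545
```

```bash
python3 -m jog '[[[0.0013,0,0,0],[0,0,0,0]]]' - 40
python3 -m jog '[[[0.0013,0,0,0],[0,0,0,0]]]' - 40
python3 -m jog '[[[0.0013,0,0,0],[0,0,0,0]]]' - 40
```

```text
time_s: 16.7
eef_pos: [599.9, -64.0, 59.1]
tcp_rot: [0.699, 0.108, -0.699, 0.108]
contact_force: [-0.9, -1.8, 0.7]
finger_gap: 0.549
time_s: 16.95
eef_pos: [599.9, -64.1, 58.1]
tcp_rot: [0.699, 0.108, -0.699, 0.108]
contact_force: [-1.0, -2.3, 1.0]
finger_gap: 0.552
time_s: 17.2
eef_pos: [600.1, -64.1, 57.9]
tcp_rot: [0.699, 0.108, -0.699, 0.108]
contact_force: [-1.9, -2.6, 8.8]
finger_gap: 0.552
```

```bash
python3 -m jog '[[[-0.0006,0,0,0],[0,0,0,0]]]' - 40
python3 -m jog '[[[0,0,0,0],[0,0,0,0],[0,0,0,0],[0,0,0,0],[0,0,0,0],[0,0,0,0]]]' 1 20
python3 -c "
from h import *
for n,b in(('side',(100,230,240,400)),):
  c=capture(n); cv2.imwrite(f'pics/rel_{n}.png',cv2.resize(c['color'][b[0]:b[1],b[2]:b[3],::-1],None,fx=4,fy=4))"
```

```text
time_s: 17.45
eef_pos: [600.0, -64.1, 58.0]
tcp_rot: [0.699, 0.108, -0.699, 0.108]
contact_force: [-1.6, -2.1, 6.8]
finger_gap: 0.548
time_s: 18.2
eef_pos: [599.6, -63.9, 57.4]
tcp_rot: [0.699, 0.108, -0.699, 0.108]
contact_force: [0.3, -0.2, 0.2]
finger_gap: 0.999
```

View pics/rel_side.png

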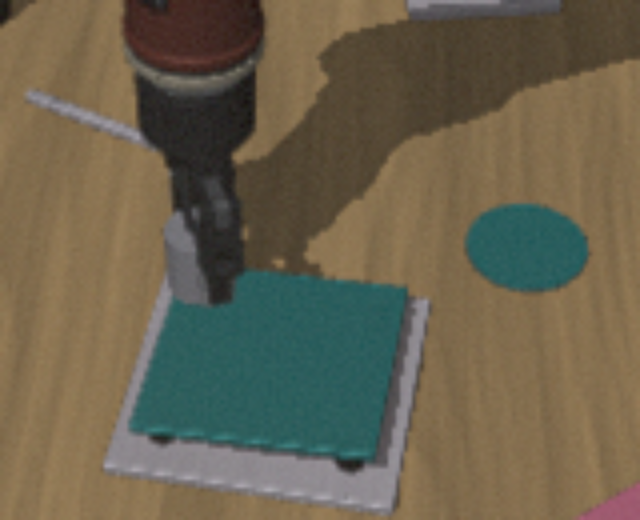

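The weight is standing on the corner with its foot at about (200,300), and the fingers are open. I'll go straight up, then out of the way, and look again.

```bash
python3 -m jog '[[[-0.01,0,0,0],[-0.03,0,0,0],[-0.06,0,0,0],[-0.07,0,0,0],[0,0.06,0.03,0],[0,0.06,0.03,0],[0,0.06,0.03,0],[0,0.06,0.03,0],[0,0,0,0],[0,0,0,0]]]' 1 20
python3 - <<'E'
from h import *
for n,roi,b,w in(("top",(300,400,150,240),(130,250,290,450),(373,180)),("side",(262,352,155,225),(100,230,240,400),(290,160))):
    c=capture(n); cv2.imwrite(f'pics/end_{n}.png',cv2.resize(c['color'][b[0]:b[1],b[2]:b[3],::-1],None,fx=4,fy=4))
    im=c['color'].astype(int); m=((im[:,:,1]-im[:,:,0])>35)
    mm=np.zeros_like(m); u0,u1,v0,v1=roi; mm[v0:v1,u0:u1]=m[v0:v1,u0:u1]
    k=np.argwhere(cv2.morphologyEx(mm.astype(np.uint8),cv2.MORPH_OPEN,np.ones((3,3))))[:,::-1]
    print(n,cv2.minAreaRect(np.array([pix_plane(c,u,v,34)[:2] for u,v in k],np.float32)))
    ob=[]
    for v in range(w[1]-25,w[1]+25):
        for u in range(w[0]-25,w[0]+25):
            if c['range_z'][v,u]>0:
                p=pix_depth(c,u,v)
                if 70<p[2]<100: ob.append(p)
    ob=np.array(ob); print('weight top',len(ob),np.median(ob,0),cv2.minEnclosingCircle(ob[:,:2].astype(np.float32)))
    A=np.c_[ob[:,:2],np.ones(len(ob))]
    if n=='top': print('tilt',np.linalg.lstsq(A,ob[:,2],rcond=None)[0][:2])
print(read_state()['contact_force'],read_state()['time_s'])
E
```

```text
time_s: 19.5
eef_pos: [568.4, -262.0, 185.3]
tcp_rot: [0.699, 0.108, -0.699, 0.108]
contact_force: [0.7, 0.7, 0.3]
finger_gap: 0.998
top ((545.0108642578125, 3.812469482421875), (158.1452178955078, 157.3339385986328), 82.24921417236328)
weight top 199 [598.03604907 -66.90128821  79.9747663 ] ((598.8238525390625, -66.21061706542969), 23.53943634033203)
tilt [-0.0102522   0.04340089]
side ((547.8607788085938, 7.5997314453125), (157.21148681640625, 157.1350555419922), 83.1258773803711)
weight top 199 [601.83360306 -58.4138557   78.99201108] ((603.0191650390625, -62.850982666015625), 25.15597152709961)
[-0.12682003  0.04735955  0.03303038] 19.6
```

View pics/end_side.png

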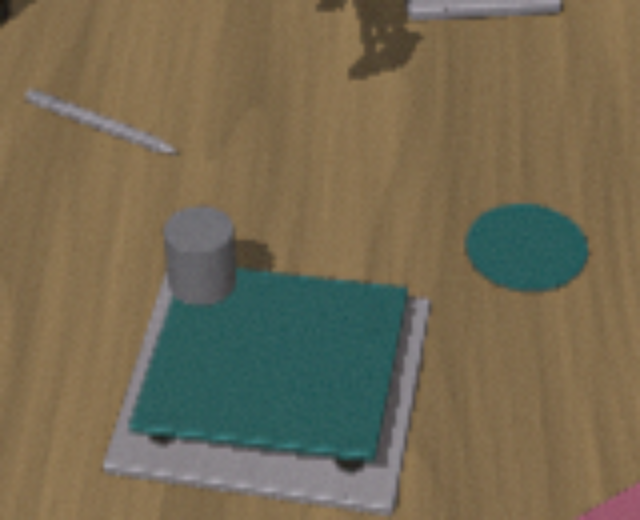

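View pics/end_top.png

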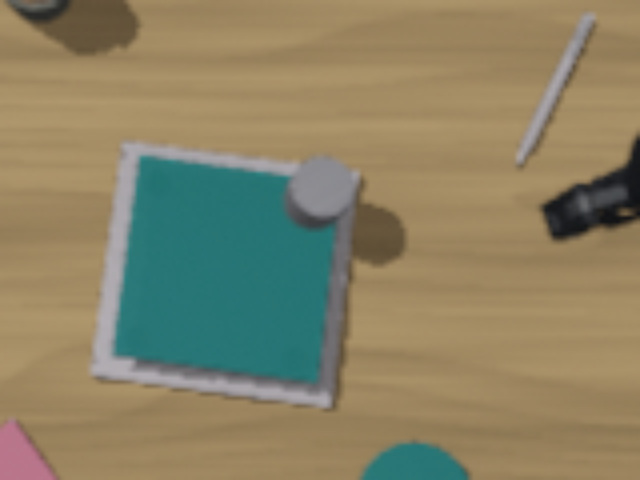

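The weight stands upright at about (600,-64.5). Its top is at about 79.5 mm, which is 84 − 4.5, so the corner is fully down. The glass hasn't shifted.

```bash
python3 -c "
from h import *
print(sign_off())"
```

```text
the job is handed in; nothing more can be done
None
```

The steel weight is standing on the loose corner and holding it fully down. I handed the job in at about 19.6 s of the 69 s; it reports no verdict.

- **Finding the corner:** The near-right corner (-x,-y) stayed firm at about 10 N. The far-right corner (+x,-y) sank about 4.3 mm at roughly 4.7 N and then met its stop. I let it spring back and pressed it down to the stop again as the last press. The highest pressing force I read was about 12 N, and I didn't press the other two corners because only one pad is loose.
- **Placing the weight:** I lowered it in steps of about 1 mm until the corner reached its stop. The highest net upward force I read at the wrist was about 9 N, so the load on the glass was around 16 N. I then opened the fingers and moved the arm away.
- **Last checks:**
  - **Weight:** its axis is at about (600, -64.5) mm, close to the pad centre estimated at (599.5, -64). Its top is at about 79.5 mm, which means the corner is fully down. The fitted tilt is about 0.045 rad.
  - **Glass:** it moved less than 1 mm.
  - **Robot:** the wrist force reads about zero, so it is touching nothing.
  - **Bystanders:** the stylus and coaster look unmoved. I didn't check the others again, but the arm stayed well away from them.
- **Disagreements:** The two cameras differ by 3–4 mm on where things are, so I used their averages.

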